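Free a model hull from its painting cradle and hold it up level

ROBOT

A 6-joint arm with a two-finger parallel gripper is mounted at the origin on the work surface. World frame = base frame: x ahead of the robot, y to its left, z up, the work surface at z = 0. Lengths are in m, angles in rad, forces in N, time in s.
With the tool pointing down it reaches from about 0.35 to 0.925 m from the base axis. Payload 6.4 kg.
Tool frame: the origin (TCP) lies at the very end of the fingers, on their centre line; the grasp point (between the pads) lies 19 mm behind it; x points along the fingers, z is the direction in which the jaws open and shut, and the axes are right-handed (so a half turn about x gives the same grasp; the last joint's range is limited). The gripper opens to 85 mm and grips with 20 to 120 N. Pads are 22 mm wide; open, the fingers measure 114 mm over their backs; the gripper's body (76 mm by 85 mm) begins 54 mm behind the grasp point. The pads swing forward as they close: fully open they stand 13 mm farther back than shut.
Start: joints at [1.094, 0.245, 1.558, -0, 1.339, -0.174], TCP at [0.194, 0.62, 0.231] pointing down, gripper open.
Joint ranges: [-3.13, 3.13], [-1.02, 2.26], [0.13, 2.54], [-0.95, 4.09], [0.21, 2.88], [-2.74, 2.74]. Speed limits (rad/s): [2.57, 2.57, 3.14, 3.14, 3.14, 3.14].

INTERFACE

Orientations are given as a unit quaternion [w, x, y, z].
In Python, from workcell import manip gives the robot as it stands.
- The arm moves only by the tool carry_out, never from a script. Its argument "targets" is a list of rows, each a list of 3 entries, a list of its own where there are three numbers: the turn, a rotation vector about the world's x, y, z in degrees, then the shift along the world's x, y, z in cm, then the finger opening in cm, from 0 to 8.54. In form: [[[wx, wy, wz], [dx, dy, dz], grip], ...]. A call has 1 to 20 rows; each row is the pose to reach, as a shift and turn from the pose measured when the call began; what a row does not reach only later rows make up. A row lasts 1/8 s, in which the tool goes at most 62.5 mm and 10.7 degrees, less where a joint would pass 70% of its speed; a pose out of reach is approached as far as the arm can. A call with a gripper value outside its range is refused whole. The fingers move at their own pace and stop on an object; "newtons" is the grip in N (left out, the last holds). Time passes only in rows, so rows that repeat a pose let the fingers close. It gives the time, the measured TCP pose, the force and the opening at its end, in the units of the state.
- manip.observe(): the state, without advancing time (a new reading comes with each control period).
- manip.snapshot(name): name is "side" or "top"; returns a dict with "frame" (384x512x3 uint8, red, green, blue), "mtx" (3x3 intrinsics, pixels), "rvec" (rotation vector, rad) and "tvec" (3), from world to camera coordinates, as OpenCV has them. Camera axes: x right, y down, z forward; pixel columns grow to the right and rows downward; lengths in m; the calibration is good to about 2 mm. A picture is of the moment at which its call begins. There is no depth.
- manip.hand_in(): hands the job in, once; it reports no verdict.
Trained networks look in the newest picture that a camera, given by its name, has taken for a name from the list of things; names that differ only in an ending like _2 or _b are one class to them, and where a whole thing is asked for, a point or a joint stands for the part that bears it (a point fixed in the world has none). Each returns a list of dicts, best first, with "p" (0 to 1); they miss things now and then, are a little off and sometimes report something else, mostly with a low value. They report only what shows in the picture. A call takes as long as a camera call.
- manip.trace(camera, thing): "pixels" (384x512 bool, what is visible of it) and "at" ([column, row] in pixels, amid what is visible of it).
The state is a dict: "clock": time; "joint_positions": joint angles; "joint_velocities": joint speeds; "joint_efforts": joint torques, N m; "tool_pos": TCP position; "tcp_rot": TCP orientation; "contact_force": force on the tool from outside, world axes, zero at the start; "moment": the same for the moment, N m; "gripper_width": opening from 0.0 (shut) to 1.0 (fully open).
Only numpy, scipy, OpenCV 4.12 (cv2) and the standard library are available. Lean on these libraries where they do the work, as an engineer would, in place of code of your own. Each camera call takes 0.05 s, during which the arm holds its last target.

TASK

Turn the black knob on the painting cradle clockwise by about a quarter turn, past its click, so that the keeper swings off the model boat hull and stays off. Then lift the hull about ten centimetres straight up out of the cradle, level all the way and without disturbing the other things on the bench, and finish while still holding it there, steady and level above the cradle.

Things in the scene. Friction and masses are not known exactly. Their poses are not given: they have to be found in the camera images.
- cradle: Painting cradle, fixed: grey board 150 x 280 x 12 mm (x -65..85, y -140..140 mm). Origin: on the bench under the hull's middle, z up, y lengthwise. Two saddles at y = +70 and -70 mm, 14 mm wide, carry the hull 40 mm up between cheeks 8 mm thick, 55 mm high, 2.5 mm off its sides. The knob's steel post stands at x 52, y 98 mm.
- keeper (a joint): Keeper knob's angle, rad, clockwise from above. 0: closed, steel bar (12 mm wide, 62 mm from axis to end) lies over the stern deck; 1.5: stop, bar points along cradle +y. Starts at 0 to 0.15. A spring plunger resists from about 0.3 (up to 0.15 Nm); let go before 0.72 it springs back, past 0.72 it clicks over, to 1.15 or more; turn on to 1.3 or more, where the hull is free. It stays where left.
- knob_grip (a point): Centre of the knob's black upright grip bar: 38 mm long, 12 mm thick, 37 mm high (96.5 to 133.5 mm above the bench); the point is on the upright turning axis, 118 mm above the bench. z up; x along the 38 mm length, turning with the knob; pinch across y. The steel keeper bar points to its -x, 82.5 to 90.5 mm above the bench.
- hull_mid (a point): Loose model boat hull, grey with wood deck, 260 x 44 x 40 mm, 0.15 to 0.3 kg. Point: half-way up at its balance point, 60 mm above the bench in the cradle. y lengthwise: stern (under the keeper) at +120, pointed bow at -140 mm; flat upright sides 44 mm apart from -85 to +100 mm; x across, z up. White deckhouse 26 x 34 x 12 mm on deck at y -62 mm. Grip across x at this point.
- block_mid (a point): Bystander: loose off-white foam-like painting block 100 x 120 x 40 mm lying on the bench; the point is its centre.
- jar_mid (a point): Bystander: loose capped glass jar, 72 mm across, 95 mm high, standing on the bench; the point is half-way up.
- pot_mid (a point): Bystander: loose small paint pot, 40 mm across, 42 mm high, standing on the bench; the point is half-way up.

How it is judged:
By the outcome, as a careful person would: the job done as asked, in the order asked, and still so for the second after the job is handed in, while the arm keeps its last pose, push and grip.
It also fails if it takes over 51 s, if anything falls off the work surface, if the arm or the gripper's body presses on something with over 40 N, if the wrist force passes 120 N, or if a joint passes its speed limit or range.

## Working session

There is one attempt and no reset: what is moved stays moved. The work goes in short steps, Python scripts to look and compute and a tool call to move; the robot and the scene stay as the last step left them, time stands still between calls to the robot, and variables do not carry over. Pictures are saved under pics/ and viewed, and the job is handed in when it is done.

Besides the shell and the picture viewer there is one more tool, called after ">>>" as name([rows], argument=value, ...), one row to a line, values as JSON. carry_out: Moves the arm, as the interface text tells. Its arguments: {"type":"object","properties":{"targets":{"type":"array","items":{"type":"array"}},"newtons":{"type":"number"}},"required":["targets"]}

```bash
mkdir -p pics
python3 - <<'E'
from workcell import manip
import cv2,numpy as np,pickle
print(manip.observe())
for n in("side","top"):
    s=manip.snapshot(n); cv2.imwrite(f"pics/{n}0.png",s["frame"][:,:,::-1]); pickle.dump(s,open(f"{n}0.pkl","wb"))
    print(n,s["mtx"],s["rvec"],s["tvec"])
    for t in("cradle","keeper","knob_grip","hull_mid","block_mid","jar_mid","pot_mid"):
        print(t,[(round(float(r["p"]),2),np.round(r["at"],1).tolist(),int(r["pixels"].sum())) for r in manip.trace(n,t)][:3])
E
```

```text
{'clock': 0.0, 'joint_positions': array([ 1.09391729e+00,  2.45813854e-01,  1.55902899e+00,  1.77087057e-05,
        1.33872112e+00, -1.74123323e-01]), 'joint_velocities': array([ 1.25289633e-03, -1.99087055e-03, -9.15210986e-04,  3.78776159e-05,
       -1.48661076e-03,  1.21875951e-04]), 'joint_efforts': array([-5.44709546e-04, -4.29536390e+01, -3.26114380e+01, -2.57672364e-04,
        5.50162105e-03,  2.05669159e-05]), 'tool_pos': array([0.19353825, 0.61992277, 0.23017242]), 'tcp_rot': array([ 0.56905563, -0.41918446,  0.57031014,  0.41857667]), 'contact_force': array([ 0.28471039, -0.60497584,  0.10112672]), 'moment': array([ 0.00393658, -0.00995352,  0.03173023]), 'gripper_width': 1.000689669928419}
side [[461.13409766   0.         249.74444384]
 [  0.         461.13409766 186.17950231]
 [  0.           0.           1.        ]] [ 2.29978845 -0.83812417  0.30943204] [-0.43712608  0.38047652  0.72031571]
cradle [(0.79, [253.5, 329.4], 8232)]
keeper [(0.88, [237.4, 255.1], 652)]
knob_grip [(0.66, [235.8, 254.5], 714)]
hull_mid [(0.8, [268.6, 320.5], 4344)]
block_mid [(0.75, [181.8, 195.4], 2466)]
jar_mid [(0.57, [298.5, 168.9], 1462)]
pot_mid [(0.63, [348.4, 206.3], 419)]
top [[457.02374595   0.         256.39113232]
 [  0.         457.02374595 188.33600947]
 [  0.           0.           1.        ]] [ 2.13851148 -2.12847431  0.14818509] [0.03679943 0.6205637  1.01688877]
cradle [(0.88, [344.4, 247.7], 5619)]
keeper [(0.69, [304.7, 249.9], 300)]
knob_grip [(0.63, [305.0, 247.2], 263)]
hull_mid [(0.77, [350.5, 259.2], 2129), (0.52, [304.0, 248.4], 262)]
block_mid [(0.56, [199.8, 231.6], 2267)]
jar_mid [(0.87, [254.4, 138.5], 910)]
pot_mid [(0.7, [307.9, 130.3], 261)]
```

Run:
```python
import cv2
for n,(x0,y0,x1,y1) in {"side":(130,140,400,384),"top":(150,60,450,330)}.items():
    im=cv2.imread(f"pics/{n}0.png"); im=im[y0:y1,x0:x1]
    s=2.2; cv2.imwrite(f"pics/{n}0c.png",cv2.resize(im,None,fx=s,fy=s,interpolation=cv2.INTER_CUBIC))
```

```text
(no output)
```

View pics/side0.png

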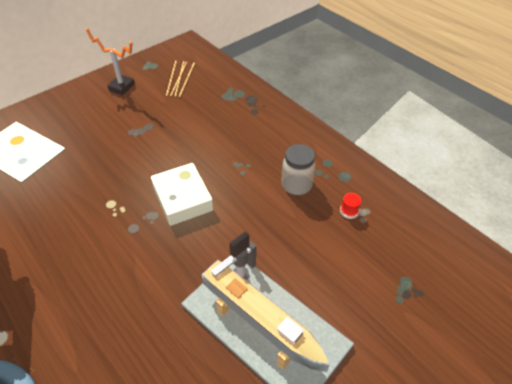

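View pics/top0.png

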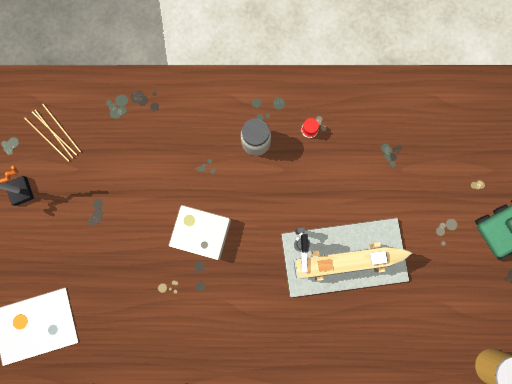

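```bash
ls pics
```

```text
side0.png
side0c.png
top0.png
top0c.png
```

View zooms.

View pics/side0c.png

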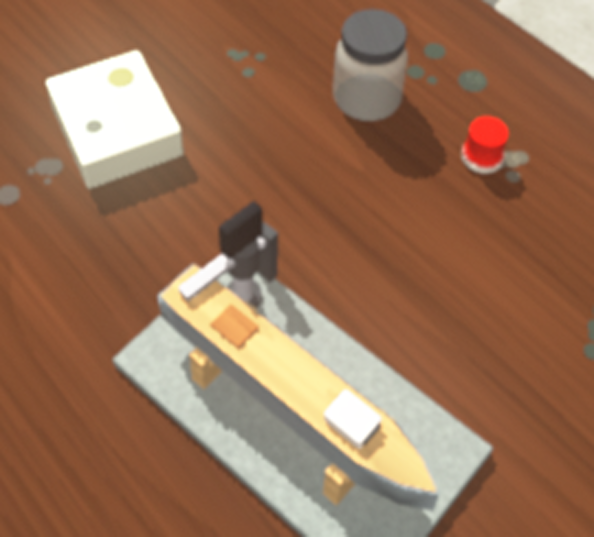

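View pics/top0c.png

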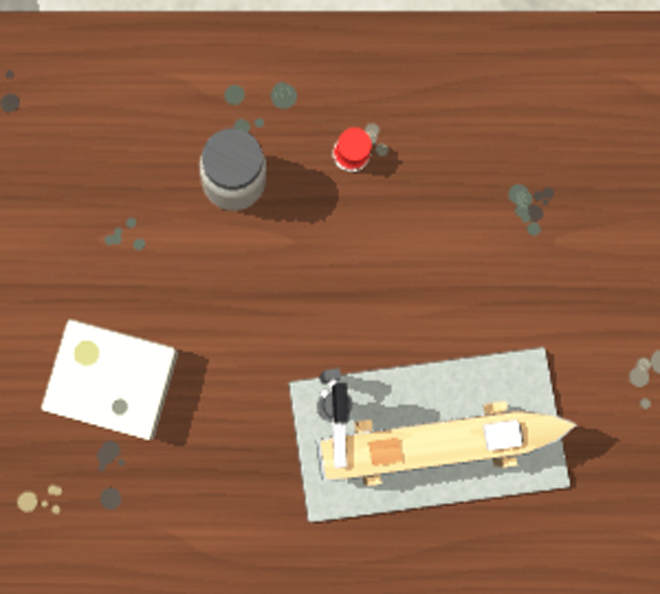

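```bash
cat > h.py <<'E'
import numpy as np,cv2,pickle
from scipy.optimize import least_squares
def proj(s,P): return cv2.projectPoints(np.asarray(P,float).reshape(-1,1,3),s["rvec"],s["tvec"],s["mtx"],None)[0][:,0]
def ray(s,uv,z):
    R=cv2.Rodrigues(s["rvec"])[0]; c=-R.T@s["tvec"].ravel()
    d=R.T@np.linalg.solve(s["mtx"],[uv[0],uv[1],1]); return c+d*(z-c[2])/d[2]
def cw(p,P):
    P=np.atleast_2d(np.asarray(P,float)); c,s_=np.cos(p[2]),np.sin(p[2])
    return np.c_[p[0]+c*P[:,0]-s_*P[:,1],p[1]+s_*P[:,0]+c*P[:,1],P[:,2]]
def knob(a): # points rel cradle in m; grip local, clockwise a
    def f(P):
        P=np.atleast_2d(np.asarray(P,float)); c,s_=np.cos(-a),np.sin(-a)
        return np.c_[.052+c*P[:,0]-s_*P[:,1],.098+s_*P[:,0]+c*P[:,1],P[:,2]]
    return f
def box(x0,x1,y0,y1,z0,z1): return np.array([[x,y,z] for x in(x0,x1) for y in(y0,y1) for z in(z0,z1)],float)
BOARD=box(-.065,.085,-.14,.14,0,.012)
GRIP=box(-.019,.019,-.006,.006,.0965,.1335); BAR=box(-.062,0,-.006,.006,.0825,.0905)
E
cat > fit.py <<'E'
from h import *
top=pickle.load(open("top0.pkl","rb"));side=pickle.load(open("side0.pkl","rb"))
cor=[(281.8,233.6),(398.2,218.2),(409.1,281.4),(290.5,297.3)]
w=np.array([ray(top,c,.012) for c in cor]);print(w.round(4), np.linalg.norm(np.diff(w,axis=0),axis=1))
# cradle corners order: TL=(+x,+y),TR=(+x,-y),BR=(-x,-y),BL
C=np.array([[.085,.14,.012],[.085,-.14,.012],[-.065,-.14,.012],[-.065,.14,.012]])
def obs(p):
    r=list((proj(top,cw(p,C))-cor).ravel())
    r+=list((proj(side,cw(p,C[[3,1]]))-[(181.4,303.6),(353.2,343.6)]).ravel())
    r+=list((proj(top,cw(p,[[0,-.14,.08]]))-[(150+577/2.2,60+425/2.2)]).ravel())
    return r
m=w.mean(0);f=least_squares(obs,[m[0],m[1],0.1],loss="soft_l1");print(f.x,np.round(obs(f.x),1))
p=f.x;np.save("p.npy",p)
for n,s in(("top",top),("side",side)):
    im=s["frame"][:,:,::-1].copy();k=3
    x0,y0,x1,y1=(260,190,430,310) if n=="top" else (160,220,370,384)
    im=cv2.resize(im[y0:y1,x0:x1],None,fx=k,fy=k)
    def hullp(P,c):
        q=(proj(s,cw(p,P))-[x0,y0]+.5)*k; h=cv2.convexHull(q.astype(np.float32)).astype(int);cv2.polylines(im,[h],1,c,1)
    import sys
    a=float(sys.argv[1]) if len(sys.argv)>1 else 0.07
    hullp(BOARD,(255,0,0));hullp(knob(a)(GRIP),(0,0,255));hullp(knob(a)(BAR),(0,255,0))
    hullp(box(-.022,.022,-.085,.1,.04,.08),(255,0,255));hullp(box(-.013,.013,-.079,-.045,.08,.092),(0,255,255))
    cv2.imwrite(f"pics/{n}fit.png",im)
for nm,zs,S in(("jar",.095,.036),):pass
E
python3 fit.py
python3 - <<'E'
from h import *
top=pickle.load(open("top0.pkl","rb"));side=pickle.load(open("side0.pkl","rb"))
print("block",ray(top,(199.8,231.6),.035),ray(side,(181.8,195.4),.03))
print("jar",ray(top,(254.4,138.5),.06),ray(side,(298.5,168.9),.05))
print("pot",ray(top,(307.9,130.3),.03),ray(side,(348.4,206.3),.025))
E
```

```text
[[ 0.5176 -0.0206  0.012 ]
 [ 0.5554 -0.297   0.012 ]
 [ 0.4083 -0.3161  0.012 ]
 [ 0.3702 -0.0404  0.012 ]] [0.27899511 0.14838868 0.27831727]
[ 0.45341281 -0.16899515  0.13692508] [-0.8 -0.4 -0.4 -0.5  0.2  0.1 -0.5  0.1 -1.6 -0.1  0.7  0.6  1.4 -0.1]
block [0.51995871 0.17125413 0.035     ] [0.51295535 0.15938152 0.03      ]
jar [0.73685298 0.04489678 0.06      ] [0.74533693 0.04116185 0.05      ]
pot [ 0.76555067 -0.08355773  0.03      ] [ 0.76825903 -0.09000497  0.025     ]
```

View pics/topfit.png

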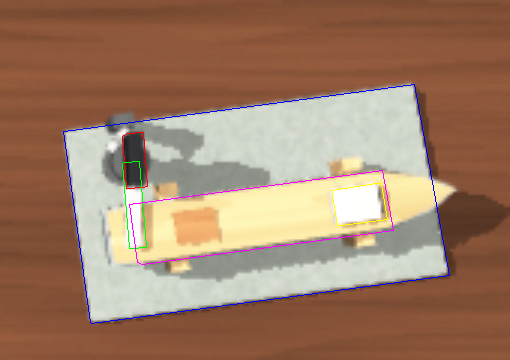

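View pics/sidefit.png

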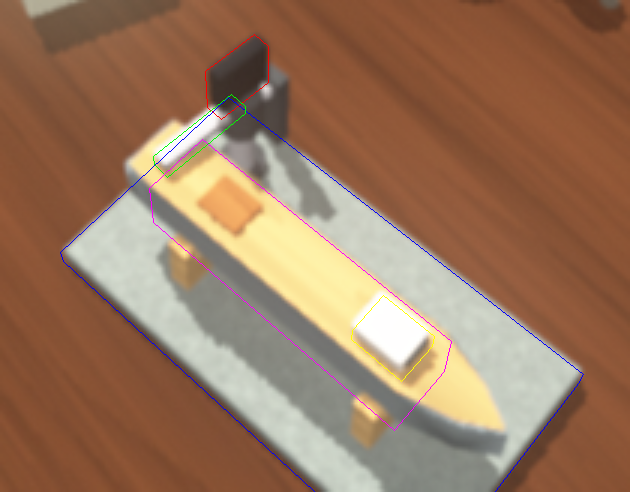

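Run:
```python
from h import *
for n,(x0,y0,x1,y1) in {"top":(285,220,345,285),"side":(195,225,265,290)}.items():
    s=pickle.load(open(n+"0.pkl","rb"));im=s["frame"][y0:y1,x0:x1,::-1];cv2.imwrite(f"pics/{n}z.png",cv2.resize(im,None,fx=8,fy=8,interpolation=cv2.INTER_CUBIC))
from workcell import manip
s=manip.observe();from scipy.spatial.transform import Rotation as R
q=s["tcp_rot"];print(R.from_quat([q[1],q[2],q[3],q[0]]).as_matrix().round(3))
```

```text
[[ 0.    -0.954  0.298]
 [ 0.     0.298  0.954]
 [-1.    -0.     0.   ]]
```

View pics/topz.png

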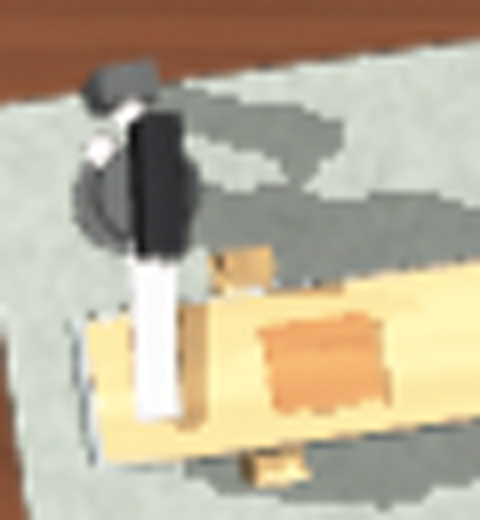

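View pics/sidez.png

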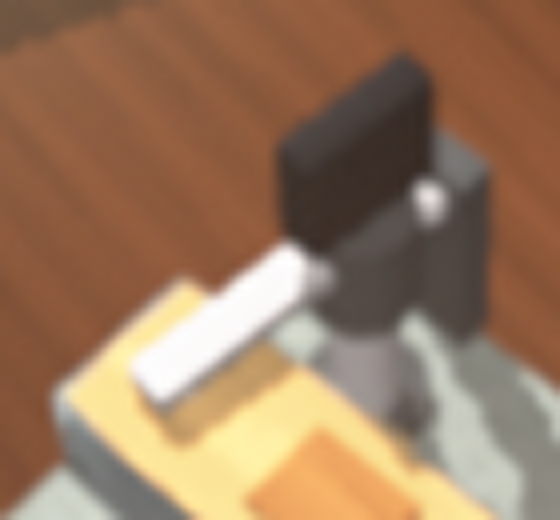

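```bash
cat > fit2.py <<'E'
from h import *
top=pickle.load(open("top0.pkl","rb"));side=pickle.load(open("side0.pkl","rb"))
T=lambda x,y:(x/8+285-.5+.0625,y/8+220-.5+.06); S=lambda x,y:(x/8+195-.5+.06,y/8+225-.5+.06)
for s in(top,side):
    R=cv2.Rodrigues(s["rvec"])[0];print("cam",-R.T@s["tvec"].ravel())
def tri(a,b):
    f=least_squares(lambda X:np.r_[(proj(top,X)-a).ravel(),(proj(side,X)-b).ravel()],[.5,-.1,.1]);return f.x.round(4),np.sqrt(2*f.cost).round(1)
print("post",tri(T(130,75),S(458,155)))
print("barend",tri(T(157,417),S(150,390)))
print("grip -x topend",tri(T(165,252),S(288,150)),"+x",tri(T(160,115),S(410,60)))
print("deckhouse roof", tri((150+503/2.2,60+435/2.2),(130+353/2.2,140+412/2.2)))
print("bow", tri((150+577/2.2,60+425/2.2),(130+436/2.2,140+488/2.2)))
p=np.load("p.npy")
print("expected bar end",cw(p,knob(.07)([-.062,0,.0905])),"grip",cw(p,knob(.07)([[-.019,0,.1335],[.019,0,.1335]])),"roof",cw(p,[0,-.062,.092]),"bow",cw(p,[0,-.14,.08]),"axis",cw(p,[.052,.098,.118]))
E
python3 fit2.py
```

```text
cam [0.45626412 0.02226179 1.10083774]
cam [ 0.21705159 -0.42635332  0.79108013]
post (array([ 0.5246, -0.0604,  0.0823]), np.float64(0.3))
barend (array([ 0.4316, -0.0666,  0.0875]), np.float64(0.5))
grip -x topend (array([ 0.4745, -0.0644,  0.1367]), np.float64(0.0)) +x (array([ 0.5096, -0.0632,  0.1365]), np.float64(0.3))
deckhouse roof (array([ 0.4631, -0.2273,  0.097 ]), np.float64(0.9))
bow (array([ 0.4725, -0.3021,  0.0891]), np.float64(0.3))
expected bar end [[ 0.42968814 -0.06896077  0.0905    ]] grip [[ 0.47259188 -0.06608514  0.1335    ]
 [ 0.51050681 -0.06354389  0.1335    ]] roof [[ 0.46187566 -0.23041486  0.092     ]] bow [[ 0.47252248 -0.30768481  0.08      ]] axis [[ 0.49154934 -0.06481452  0.118     ]]
```

>>> carry_out([
  [[0,0,1],[1,-2.3,0],5],
  [[0,0,3],[3,-6.9,0],5],
  [[0,0,4.5],[5,-11.5,0],5],
  [[0,0,6],[7.5,-17.2,0],5],
  [[0,0,7.5],[10,-23,0],5],
  [[0,0,9],[12.5,-28.7,0],5],
  [[0,0,11],[15,-34.4,0],5],
  [[0,0,12.5],[17.5,-40.2,0],5],
  [[0,0,14],[20,-45.9,0],5],
  [[0,0,16],[22.5,-51.6,0],5],
  [[0,0,17.5],[25,-57.4,0],5],
  [[0,0,18.5],[27.3,-62.7,0],5],
  [[0,0,19.2],[28.8,-66.2,0],5],
  [[0,0,19.6],[29.5,-67.8,0],5],
  [[0,0,19.6],[29.85,-68.4,0],5],
  [[0,0,19.6],[29.85,-68.4,0],5],
  [[0,0,19.6],[29.85,-68.4,0],5],
], newtons=40)

```text
clock: 2.92
tool_pos: [0.4921, -0.0624, 0.2313]
tcp_rot: [0.49, -0.51, 0.49, 0.51]
contact_force: [0.3, 0.3, 0.1]
gripper_width: 0.587
```

```bash
cat > look.py <<'E'
import sys,cv2,numpy as np,pickle
from workcell import manip
from h import *
from scipy.spatial.transform import Rotation as R
tag=sys.argv[1]
ims=[]
for n in("side","top"):
    s=manip.snapshot(n);pickle.dump(s,open(f"{n}{tag}.pkl","wb"))
    x0,y0,x1,y1=(180,200,380,384) if n=="side" else (240,170,440,354)
    ims.append(cv2.resize(s["frame"][y0:y1,x0:x1,::-1],None,fx=2,fy=2,interpolation=cv2.INTER_CUBIC))
cv2.imwrite(f"pics/{tag}.png",np.hstack(ims))
o=manip.observe();q=o["tcp_rot"];M=R.from_quat([q[1],q[2],q[3],q[0]]).as_matrix()
print(o["clock"],o["tool_pos"].round(4),"F",o["contact_force"].round(2),"M",o["moment"].round(3),"w",round(o["gripper_width"]*8.54,2))
print("jawdeg",np.degrees(np.arctan2(M[1,2],M[0,2])).round(2),"x",M[:,0].round(4),"q",o["joint_positions"].round(3))
E
python3 look.py a
```

```text
3.025 [ 0.4921 -0.0626  0.2314] F [ 0.62 -0.65  0.69] M [0.038 0.025 0.039] w 4.98
jawdeg 92.33 x [ 1.e-04  1.e-04 -1.e+00] q [-0.356 -0.124  1.944  0.     1.321 -1.967]
```

View pics/a.png

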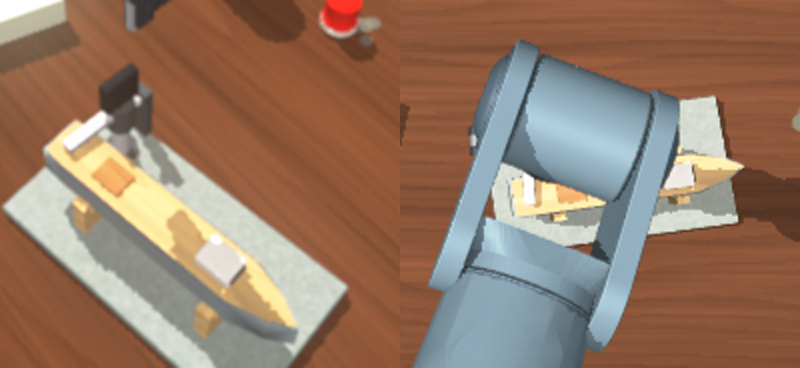

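>>> carry_out([
  [[0,0,0],[0,-0.15,-3],5],
  [[0,0,0],[0,-0.15,-5.5],5],
  [[0,0,0],[0,-0.15,-7.5],5],
  [[0,0,0],[0,-0.15,-8],5],
  [[0,0,0],[0,-0.15,-8],5],
])

```text
clock: 3.65
tool_pos: [0.4923, -0.0639, 0.1517]
tcp_rot: [-0.49, 0.51, -0.49, -0.51]
contact_force: [-0.3, 0.5, 0.5]
gripper_width: 0.587
```

```bash
python3 look.py b
python3 - <<'E'
from h import *
s=pickle.load(open("sideb.pkl","rb"));im=s["frame"][200:290,190:290,::-1]
cv2.imwrite("pics/bz.png",cv2.resize(im,None,fx=6,fy=6,interpolation=cv2.INTER_CUBIC))
E
```

```text
3.75 [ 0.4928 -0.0642  0.1525] F [ 0.09 -0.31  0.04] M [0.049 0.02  0.002] w 4.98
jawdeg 92.34 x [ 1.9e-03 -6.0e-04 -1.0e+00] q [-0.358 -0.029  2.008  0.     1.161 -1.97 ]
```

View pics/bz.png

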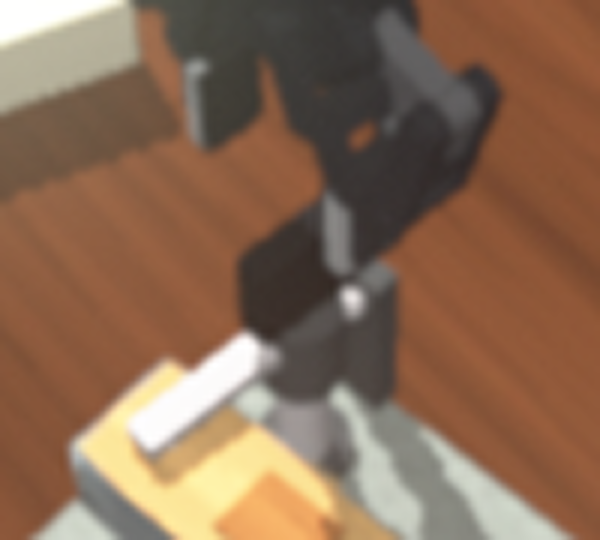

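>>> carry_out([
  [[0,0,0],[0,0,-2],5],
  [[0,0,0],[0,0,-4],5],
  [[0,0,0],[0,0,-5],5],
  [[0,0,0],[0,0,-5.2],5],
  [[0,0,0],[0,0,-5.2],5],
])

```text
clock: 4.38
tool_pos: [0.4933, -0.0644, 0.1012]
tcp_rot: [-0.49, 0.511, -0.489, -0.509]
contact_force: [0.5, -0.2, 0.3]
gripper_width: 0.586
```

```bash
python3 look.py c
python3 - <<'E'
from h import *
s=pickle.load(open("sidec.pkl","rb"));im=s["frame"][200:290,190:290,::-1]
cv2.imwrite("pics/cz.png",cv2.resize(im,None,fx=6,fy=6,interpolation=cv2.INTER_CUBIC))
E
```

```text
4.475 [ 0.4934 -0.0645  0.1013] F [-0.61 -0.89 -0.16] M [ 0.004 -0.035  0.034] w 5.0
jawdeg 92.34 x [ 0.0034 -0.0012 -1.    ] q [-0.358  0.05   2.035  0.     1.053 -1.97 ]
```

View pics/cz.png

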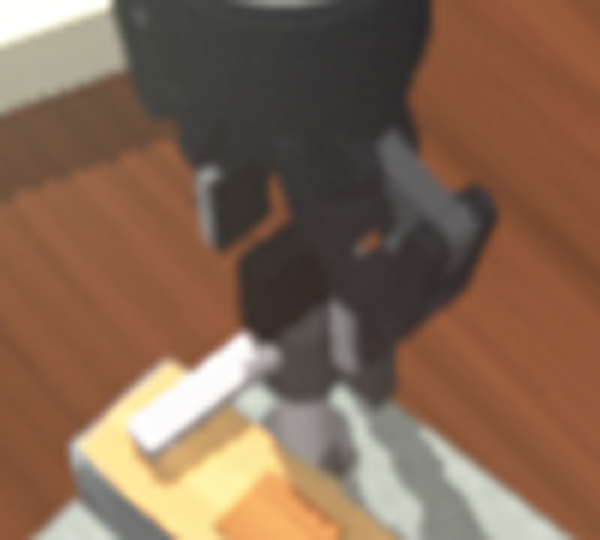

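>>> carry_out([
  [[0,0,0],[-0.1,0,-0.2],3],
  [[0,0,0],[-0.1,0,-0.2],2],
  [[0,0,0],[-0.1,0,-0.2],0.8],
  [[0,0,0],[-0.1,0,-0.2],0.8],
  [[0,0,0],[-0.1,0,-0.2],0.8],
  [[0,0,0],[-0.1,0,-0.2],0.8],
])

```text
clock: 5.22
tool_pos: [0.4924, -0.0641, 0.0995]
tcp_rot: [-0.49, 0.511, -0.489, -0.509]
contact_force: [-1.8, 5.6, 5.1]
gripper_width: 0.135
```

```bash
python3 look.py d
```

```text
5.325 [ 0.4924 -0.0641  0.0995] F [-2.27  4.47  5.36] M [0.889 0.313 0.032] w 1.15
jawdeg 92.34 x [ 3.2e-03 -3.0e-04 -1.0e+00] q [-3.590e-01  5.100e-02  2.038e+00  1.000e-03  1.050e+00 -1.971e+00]
```

View pics/d.png

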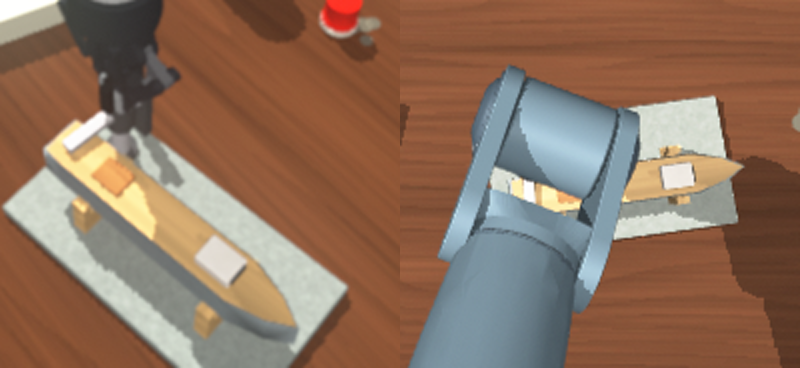

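>>> carry_out([
  [[0,0,-5],[0,0,0],0.8],
  [[0,0,-10],[0,0,0],0.8],
  [[0,0,-15],[0,0,0],0.8],
  [[0,0,-20],[0,0,0],0.8],
  [[0,0,-25],[0,0,0],0.8],
  [[0,0,-25],[0,0,0],0.8],
])

```text
clock: 6.08
tool_pos: [0.4924, -0.0638, 0.0995]
tcp_rot: [0.589, -0.393, 0.588, 0.392]
contact_force: [-1.2, 5.2, 4.7]
gripper_width: 0.132
```

```bash
python3 look.py e
```

```text
6.175 [ 0.4924 -0.0638  0.0995] F [-1.06  4.86  3.69] M [0.832 0.248 0.052] w 1.18
jawdeg 67.44 x [ 0.0027 -0.001  -1.    ] q [-0.358  0.051  2.038 -0.     1.05  -1.535]
```

View pics/e.png

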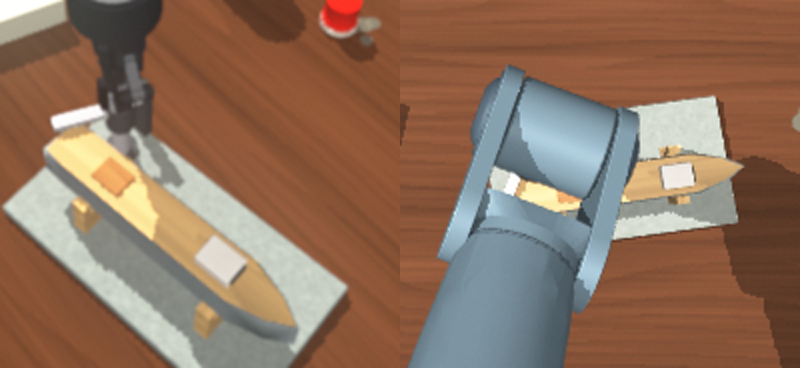

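>>> carry_out([
  [[0,0,-5],[0,0,0],0.8],
  [[0,0,-10],[0,0,0],0.8],
  [[0,0,-15],[0,0,0],0.8],
  [[0,0,-20],[0,0,0],0.8],
  [[0,0,-25],[0,0,0],0.8],
  [[0,0,-30],[0,0,0],0.8],
  [[0,0,-35],[0,0,0],0.8],
  [[0,0,-40],[0,0,0],0.8],
  [[0,0,-45],[0,0,0],0.8],
  [[0,0,-50],[0,0,0],0.8],
  [[0,0,-50],[0,0,0],0.8],
  [[0,0,-50],[0,0,0],0.8],
])

```text
clock: 7.68
tool_pos: [0.4927, -0.0634, 0.0996]
tcp_rot: [0.699, -0.108, 0.698, 0.107]
contact_force: [1.7, 5.6, 3.1]
gripper_width: 0.136
```

```bash
python3 look.py f
```

```text
7.775 [ 0.4927 -0.0634  0.0995] F [0.85 6.34 1.98] M [ 0.941 -0.073  0.011] w 1.14
jawdeg 17.5 x [ 0.002  -0.0019 -1.    ] q [-3.560e-01  5.200e-02  2.037e+00 -1.000e-03  1.051e+00 -6.610e-01]
```

View pics/f.png

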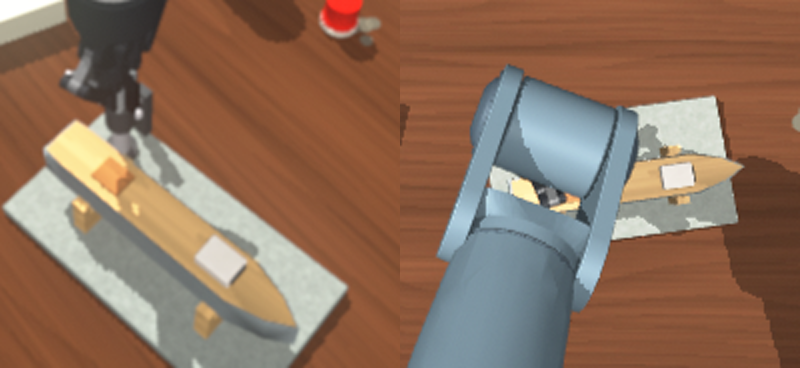

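>>> carry_out([
  [[0,0,-3],[0,0,0],0.8],
  [[0,0,-3],[0,0,0],0.8],
  [[0,0,-3],[0,0,0],2],
  [[0,0,-3],[0,0,0],4],
  [[0,0,-3],[0,0,0],5],
  [[0,0,-3],[0,0,0],5],
  [[0,0,-3],[0,0,2],5],
  [[0,0,-3],[0,0,5],5],
  [[0,0,-3],[0,0,9],5],
  [[0,0,-3],[0,0,11],5],
  [[0,0,-3],[0,0,11],5],
])

```text
clock: 9.15
tool_pos: [0.4938, -0.0638, 0.2113]
tcp_rot: [0.703, -0.091, 0.7, 0.088]
contact_force: [0.2, -0.9, 0.4]
gripper_width: 0.584
```

```bash
python3 look.py g
```

```text
9.25 [ 0.4923 -0.0633  0.2086] F [ 0.48 -0.28 -0.76] M [-0.013 -0.025 -0.017] w 5.0
jawdeg 14.5 x [ 7.0e-04 -1.6e-03 -1.0e+00] q [-3.560e-01 -1.000e-01  1.965e+00 -1.000e-03  1.275e+00 -6.090e-01]
```

View pics/g.png

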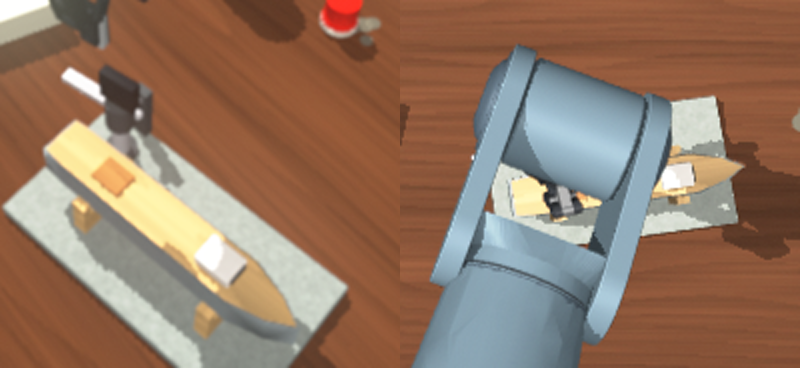

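>>> carry_out([
  [[0,0,-1.5],[-0.8,-2.4,0],8],
  [[0,0,-3],[-1.8,-5,0],8],
  [[0,0,-5],[-2.9,-8,0],8],
  [[0,0,-6],[-3.5,-9.6,-1],8],
  [[0,0,-6.6],[-3.8,-10.4,-3],8],
  [[0,0,-6.6],[-3.8,-10.4,-5],8],
  [[0,0,-6.6],[-3.8,-10.4,-7],8],
  [[0,0,-6.6],[-3.8,-10.4,-8.5],8],
  [[0,0,-6.6],[-3.8,-10.4,-9],8],
  [[0,0,-6.6],[-3.8,-10.4,-9],8],
  [[0,0,-6.6],[-3.8,-10.4,-9],8],
])

```text
clock: 10.62
tool_pos: [0.4548, -0.1675, 0.1193]
tcp_rot: [0.706, -0.05, 0.705, 0.048]
contact_force: [0.1, 0.5, 0.7]
gripper_width: 0.936
```

```bash
python3 look.py i
python3 - <<'E'
from h import *
p=np.load("p.npy")+[.001,.002,0]
s=pickle.load(open("sidei.pkl","rb"));x0,y0=180,200
im=cv2.resize(s["frame"][y0:350,x0:360,::-1],None,fx=4,fy=4,interpolation=cv2.INTER_CUBIC)
for a,c in((1.3,(0,0,255)),(1.45,(0,255,0))):
    q=(proj(s,cw(p,knob(a)(BAR+[0,0,.003])))-[x0,y0]+.5)*4
    cv2.polylines(im,[cv2.convexHull(q.astype(np.float32)).astype(int)],1,c,1)
cv2.imwrite("pics/iz.png",im)
E
```

```text
10.725 [ 0.4547 -0.1675  0.1193] F [-0.35 -0.25  0.57] M [-0.005 -0.018  0.006] w 7.99
jawdeg 7.91 x [ 0.0017 -0.0025 -1.    ] q [-5.870e-01 -1.000e-02  2.058e+00 -1.000e-03  1.091e+00 -7.240e-01]
```

View pics/iz.png

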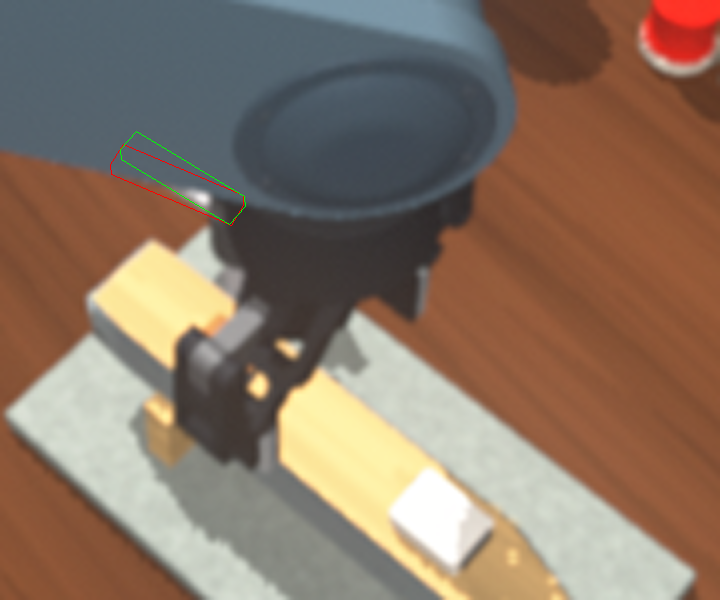

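View pics/i.png

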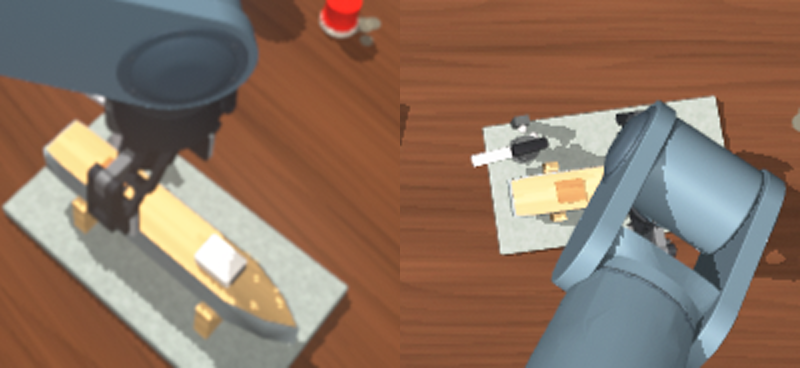

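Run:
```python
from h import *
p=np.load("p.npy")+[.001,.002,0]
out=[]
for f,x0,y0 in(("topi.pkl",270,220),("sideg.pkl",185,210)):
    s=pickle.load(open(f,"rb"))
    im=cv2.resize(s["frame"][y0:y0+85,x0:x0+70,::-1],None,fx=5,fy=5,interpolation=cv2.INTER_CUBIC)
    for a,c in((1.3,(0,0,255)),(1.45,(0,255,0))):
        q=(proj(s,cw(p,knob(a)(BAR)))-[x0,y0]+.5)*5
        cv2.polylines(im,[cv2.convexHull(q.astype(np.float32)).astype(int)],1,c,1)
    q=(proj(s,cw(p,box(-.022,.022,0,.1,.04,.08)))-[x0,y0]+.5)*5
    cv2.polylines(im,[cv2.convexHull(q.astype(np.float32)).astype(int)],1,(255,0,255),1)
    out.append(im)
cv2.imwrite("pics/j.png",np.hstack(out))
```

```text
(no output)
```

View pics/j.png

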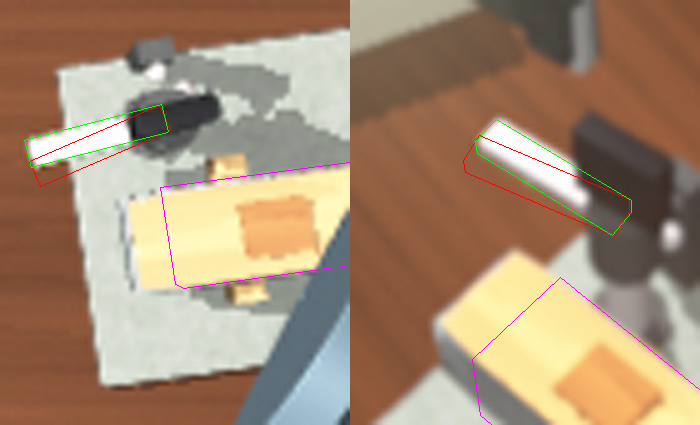

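>>> carry_out([
  [[0,0,0],[-0.05,0,-2],8],
  [[0,0,0],[-0.05,0,-4],8],
  [[0,0,0],[-0.05,0,-6],8],
  [[0,0,0],[-0.1,0,-7.3],8],
  [[0,0,0],[-0.1,0,-7.8],8],
  [[0,0,0],[-0.1,0,-7.8],8],
  [[0,0,0],[-0.1,0,-7.8],8],
])

```text
clock: 11.6
tool_pos: [0.4543, -0.1679, 0.0421]
tcp_rot: [0.706, -0.05, 0.704, 0.048]
contact_force: [0.3, 0.5, -0.1]
gripper_width: 0.939
```

```bash
python3 look.py k
```

```text
11.7 [ 0.4542 -0.1678  0.042 ] F [-0.29  0.68 -0.18] M [0.009 0.008 0.033] w 7.96
jawdeg 7.91 x [ 0.0029 -0.0033 -1.    ] q [-5.880e-01  1.290e-01  2.084e+00 -1.000e-03  9.250e-01 -7.250e-01]
```

View pics/k.png

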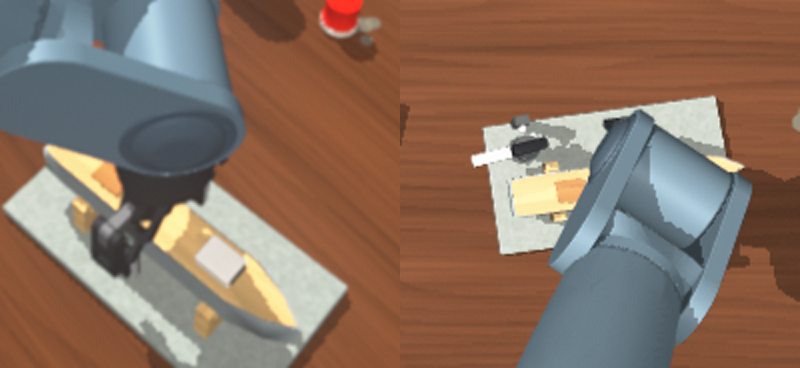

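>>> carry_out([
  [[0.19,0.17,0],[0,0,-0.1],7],
  [[0.19,0.17,0],[0,0,-0.1],6],
  [[0.19,0.17,0],[0,0,-0.1],5.2],
  [[0.19,0.17,0],[0,0,-0.1],4.8],
  [[0.19,0.17,0],[0,0,-0.1],4],
  [[0.19,0.17,0],[0,0,-0.1],4],
  [[0.19,0.17,0],[0,0,-0.1],4],
  [[0.19,0.17,0],[0,0,-0.1],4],
], newtons=50)

```text
clock: 12.7
tool_pos: [0.4544, -0.1679, 0.0412]
tcp_rot: [0.706, -0.049, 0.705, 0.049]
contact_force: [-0.6, 0.3, 2.7]
gripper_width: 0.51
```

```bash
python3 look.py l
```

```text
12.8 [ 0.4544 -0.1679  0.0412] F [-0.14 -0.01  3.41] M [0.071 0.056 0.033] w 4.36
jawdeg 7.91 x [ 3.e-04 -1.e-04 -1.e+00] q [-0.589  0.133  2.081  0.     0.927 -0.727]
```

View pics/l.png

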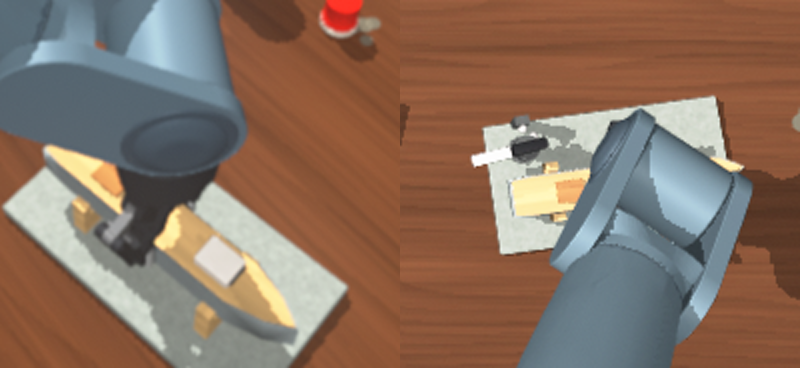

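>>> carry_out([
  [[0,0,0],[0,0,0.3],4],
  [[0,0,0],[0,0,0.8],4],
  [[0,0,0],[0,0,1.4],4],
  [[0,0,0],[0,0,2],4],
  [[0,0,0],[0,0,2],4],
])

```text
clock: 13.42
tool_pos: [0.4548, -0.1682, 0.0619]
tcp_rot: [0.706, -0.049, 0.705, 0.048]
contact_force: [-0.5, 0.1, -1.9]
gripper_width: 0.513
```

```bash
python3 look.py m
```

```text
13.525 [ 0.4544 -0.1679  0.0613] F [-0.16 -0.55 -3.3 ] M [-0.015  0.037  0.013] w 4.31
jawdeg 7.91 x [ 4.e-04 -3.e-04 -1.e+00] q [-0.589  0.093  2.078  0.     0.97  -0.727]
```

View pics/m.png

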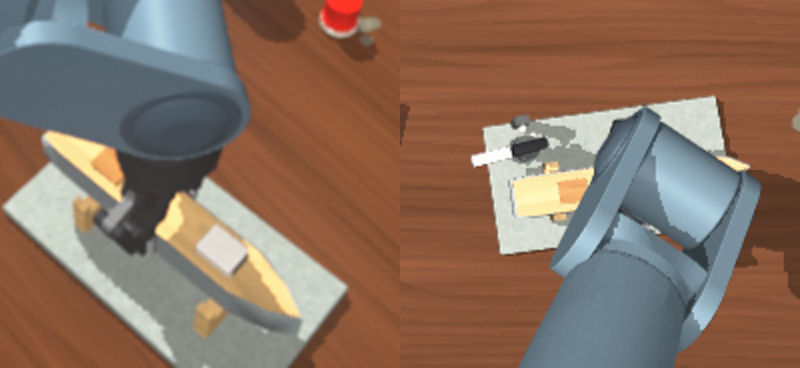

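>>> carry_out([
  [[0,0,0],[0,0,0.5],4],
  [[0,0,0],[0,0,1.2],4],
  [[0,0,0],[0,0,2],4],
  [[0,0,0],[0,0,3],4],
  [[0,0,0],[0,0,4],4],
  [[0,0,0],[0,0,5],4],
  [[0,0,0],[0,0,6],4],
  [[0,0,0],[0,0,7],4],
  [[0,0,0],[0,0,7.6],4],
  [[0,0,0],[0,0,7.9],4],
  [[0,0,0],[0,0,8],4],
  [[0,0,0],[0,0,8],4],
  [[0,0,0],[0,0,8],4],
  [[0,0,0],[0,0,8],4],
])

```text
clock: 15.28
tool_pos: [0.4543, -0.1678, 0.141]
tcp_rot: [0.705, -0.049, 0.705, 0.049]
contact_force: [-0.7, -0.2, -2.5]
gripper_width: 0.507
```

```bash
python3 look.py n
python3 - <<'E'
from h import *
p=np.load("p.npy")+[.001,.002,0]
out=[]
for f,x0,y0 in(("topn.pkl",255,190),("siden.pkl",170,180)):
    s=pickle.load(open(f,"rb"))
    im=cv2.resize(s["frame"][y0:y0+180,x0:x0+180,::-1],None,fx=2.2,fy=2.2,interpolation=cv2.INTER_CUBIC)
    def d(P,c):
        q=(proj(s,cw(p,P))-[x0,y0]+.5)*2.2;cv2.polylines(im,[cv2.convexHull(q.astype(np.float32)).astype(int)],1,c,1)
    d(knob(1.45)(BAR),(0,255,0)); d(box(-.022,.022,-.085,.12,.18,.18),(255,0,255)); d(box(-.013,.013,-.079,-.045,.192,.192),(0,255,255))
    out.append(im)
cv2.imwrite("pics/n2.png",np.hstack(out))
E
```

```text
15.375 [ 0.4543 -0.1679  0.1412] F [ 0.32  1.04 -2.26] M [0.01  0.007 0.004] w 4.36
jawdeg 7.91 x [ 2.e-04 -1.e-04 -1.e+00] q [-0.589 -0.043  2.045  0.     1.14  -0.727]
```

View pics/n2.png

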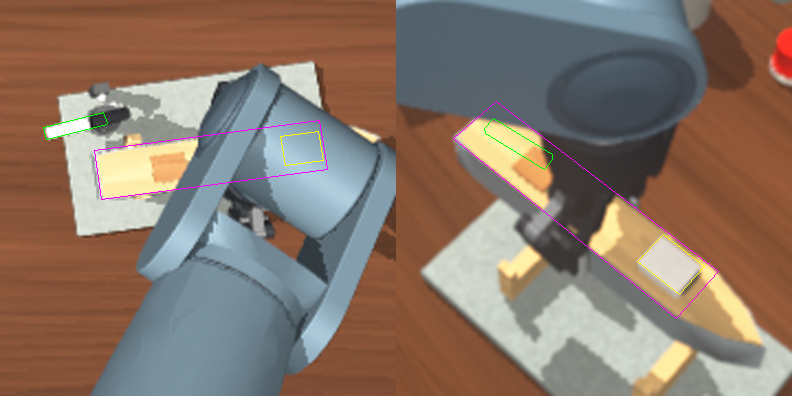

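Run:
```python
from workcell import manip
o=manip.observe();print(o["clock"],o["tool_pos"],abs(o["joint_velocities"]).max())
print(manip.hand_in())
```

```text
15.375 [ 0.45433787 -0.16787277  0.14115546] 0.0021599519206623443
the job is handed in; nothing more can be done
None
```

The keeper is off the hull, and the hull is held level about 10 cm above the cradle. I handed the job in at 15.4 s of the 51 s allowed.

- **Keeper:** I turned the knob clockwise about 78°, past its click. After letting go, camera overlays from both views put it at about 1.45 rad, where the hull is free. The top view at the end still shows it there.
- **Lift:** I gripped the hull at its balance point with almost no sideways force, then raised it straight up. The tool went from 41 mm to 141 mm above the bench.
- **Final checks:** The tool pointed straight down to within about 0.02° and the arm was still. The wrist carried about 2.3 N, with almost no moment. A level hull drawn 100 mm up matched the side picture, and the stern in the top picture.
- **Bystanders:** No move passed near the block, jar or pot, and no unexpected force showed. I did not measure their positions again at the end.
- **Disagreement:** The two cameras put raised parts about 3–5 mm higher than their stated heights, with one outlier of 9 mm at the bow tip. Their sideways positions were 1–3 mm off the cradle fit (6 mm at the bow tip). I corrected the sideways offset before gripping the hull, and no other check failed.

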